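# Put the pin wand away in its vial and close the pin case

## Robot

A 6-joint arm with a two-finger parallel gripper is mounted at the origin on the work surface. World frame = base frame: x ahead of the robot, y to its left, z up, the work surface at z = 0. Lengths are in mm, angles in rad, forces in N, time in s.
With the tool pointing down it reaches from about 350 to 775 mm from the base axis. Payload 7.3 kg.
Tool frame: the origin (TCP) lies midway between the tips of the shut fingers; the grasp point (between the pads) lies 19 mm behind it; x points along the fingers, y is the direction in which the jaws open and shut, and the axes are right-handed (so a half turn about x gives the same grasp; the last joint's range is limited). The gripper opens to 92 mm and grips with 3 to 60 N. Pads are 19 mm wide; open, the fingers measure 130 mm over their backs; the gripper's body (75 mm by 190 mm) begins 47 mm behind the grasp point.
Start: joints at [-1.476, 0.342, 1.524, -0, 1.275, -0.146], TCP at [125.223, -509.867, 226.741] pointing down, gripper open.
Joint ranges: [-2.53, 2.53], [-0.77, 2.02], [0.04, 2.7], [-1, 4.14], [0.28, 2.66], [-3.11, 3.11]. Speed limits (rad/s): [2.57, 2.57, 3.14, 3.14, 3.14, 3.14].

## Interface

Orientations are given as [roll, pitch, yaw] about the fixed x, y, z axes, in that order (R = Rz(yaw) Ry(pitch) Rx(roll)).
In Python, from plant import bot gives the robot as it stands. The module is installed in compiled form; this text tells all that it offers.
- The arm moves only by the shell command python3 -m handwheel 'ROWS' [OPENING]. ROWS is JSON, a list that holds one entry, the list of rows, each a list of 4 numbers: the shift along the tool's x, y, z in cm, then the turn about the tool's x in rad. A call has 1 to 8 rows; each row shifts and turns the commanded pose from where the row before left it, along the tool's axes as they then stand; what a row does not reach is not made up. A row lasts 1/12 s, in which the tool goes at most 41.7 mm and 7.16 degrees, less where a joint would pass 70% of its speed; a pose out of reach is approached as far as the arm can. A call is refused whole if a number of a shift passes 4.17 or a number of a turn 0.125, either way. A call with a gripper value outside its range is refused whole. OPENING is the opening, from 0 (shut) to 1 (fully open), set as the call begins (- or left out, the last holds). The fingers move at their own pace and stop on an object; the grip force is fixed at half the most. Time passes only in rows, so rows that do not move let the fingers close. It gives the time, the measured TCP pose, the force and the opening at its end, in the units of the state.
- bot.get_obs(): the state, without advancing time (a new reading comes with each control period).
- bot.capture(name): name is "scene" or "top"; returns (picture, depth): 400x640x3 uint8, red, green, blue; 400x640 float32, mm along the optical axis (not along the pixel's ray), 0 where there is no reading.
- bot.camera_model(name): a dict with "fx", "fy", "cx", "cy" (pixels), "position" and "rotation" of the camera in the world. Camera axes: x right, y down, z forward; pixel columns grow to the right and rows downward; lengths in mm; the calibration is good to about 2 mm. A picture is of the moment at which its call begins. camera_model takes no time and is no camera call.
- bot.close_job(): hands the job in, once; it reports no verdict.
Trained networks look in the newest picture that a camera, given by its name, has taken for a name from the list of things; names that differ only in an ending like _2 or _b are one class to them, and where a whole thing is asked for, a point or a joint stands for the part that bears it (a point fixed in the world has none). Each returns a list of dicts, best first, with "conf" (0 to 1); they miss things now and then, are a little off and sometimes report something else, mostly with a low value. They report only what shows in the picture. A call takes as long as a camera call.
- bot.find_in(camera, label): "bbox" ([left, top, width, height] in pixels, round what is visible of it).
- bot.spot_point(camera, label): "point" ([column, row] in pixels: a listed point, or the origin of a listed thing).
The state is a dict: "time": time; "joint_positions": joint angles; "dq": joint speeds; "tau": joint torques, N m; "tool_pos": TCP position; "tcp_rot": TCP orientation; "contact_force": force on the tool from outside, world axes, zero at the start; "moment": the same for the moment, N m; "grip_width": finger opening in mm.
Only numpy, scipy, OpenCV 4.12 (cv2) and the standard library are available. Lean on these libraries where they do the work, as an engineer would, in place of code of your own. Each camera call takes 0.05 s, during which the arm holds its last target.

## Task

Take the pin wand (the tool with the plain straight round grip) out of the tool stand and slide its thin steel shank down into the narrow metal vial in the pin case, fully home so that the grip rests on the vial's rim; guide it down, do not let it drop. Then take the case's open hood by its bar handle and lower it gently all the way shut, without letting it fall. Leave the other tools and everything else where they are.

Things in the scene. Friction and masses are not known exactly. Their poses are not given: they have to be found in the camera images.
- wand: The pin wand: plain straight round wooden grip, 22 mm diameter and 45 mm long, on a round steel shank 9 mm in diameter and 70 mm long with a rounded foot; 115 mm in all. Stands upright, shank down, in one of the stand's three sockets (any of them). Origin at the foot of the shank, z up along it; the grip spans z = 70 to 115 mm.
- wand_collar (a point): On the wand's axis, at the shoulder where the grip's flat underside meets the shank (70 mm above the foot).
- vial: The narrow one of two upright round aluminium tubes fixed in the pin case: 20 mm outside (26 mm at its flared lip), 12 mm bore that widens to 18 mm in the top 7 mm, 77 mm tall, closed floor 4 mm thick (73 mm deep). Its place, left or right of the cup, varies. Origin at its underside, z up.
- vial_mouth (a point): Centre of the vial's mouth, level with its rim, 77 mm above the vial's origin and 83 mm above the table; 13 mm above the case's walls.
- cup: The wide one of the two tubes: 40 mm outside (46 mm at the lip), 32 mm bore, same height, empty; 72 mm beside the vial. Not for the wand.
- case: The pin case: fixed open wooden box, 120 (x) by 160 (y) by 70 mm high, walls 6 mm, with the vial and the cup standing on its floor on a line along its y, 65 mm in front of the hinge. Origin at the centre of its underside; x points to the hinge side, away from the robot.
- hood (a joint): Angle in rad of the hood, a plywood cover 120 by 160 by 74 mm, open below, walls 6 mm, hinged on the far (+x) top edge of the case. 0 = shut on the case, 1.75 = leaning back fully open on its stop. It falls shut by itself below about 0.9 and falls open above. When shut it clears the seated wand by 8 mm.
- hood_hinge (a point): Middle of the hinge line, which runs along the case's y: 60 mm behind the case's centre (case +x), 70 mm above the table.
- hood_bar (a point): Middle of the hood's handle: a round steel bar 10 mm thick, along the case's y, 74 mm clear between its posts, its centre 40 mm off the hood's front face (35 mm clear gap). Shut: 160 mm in front of the hinge line and 50 mm above it. Fully open: on top, about 78 mm behind and 148 mm above the hinge line. Turns about the hinge.
- stand: The tool stand: fixed wooden block 190 (x) by 60 (y) by 50 mm high, with three 10.5 mm square sockets 38 mm deep along its x at -60, 0 and +60 mm. Origin at the centre of its underside.
- awl: Another tool in the stand: same shank, round bulb-shaped wooden knob 33 mm wide, 116 mm in all. Fits a stand socket with its shank down; origin at the foot of the shank, z up along it.
- turner: Another tool in the stand: same shank, flat wooden paddle grip 36 (x) by 11 (y) by 45 mm, 115 mm in all. Fits a stand socket with its shank down; origin at the foot of the shank, z up along it.
- spool_a: Thread spool standing on the table, 52 mm wide, 60 mm tall. Origin under its centre.
- spool_b: Another such spool.
- scissors: Scissors lying on the table, 190 mm long, 80 mm wide, 11 mm high. Origin near the pivot, blades to x.
- pin_tub: Clear open plastic tub of pins, 130 by 100 by 50 mm. Origin under its centre.
- tape: Round tape measure lying flat, 68 mm wide, 20 mm high. Origin under its centre.
- jar: Glass jar with a lid, 60 mm wide, 80 mm tall. Origin under its centre.

How it is judged:
By the outcome, as a careful person would: the job done as asked, in the order asked, and still so for the second after the job is handed in, with the robot touching nothing.
It also fails if it takes over 61 s, if anything falls off the work surface, if the arm or the gripper's body presses on something with over 40 N, if the wrist force passes 120 N, or if a joint passes its speed limit or range.

## Working session

There is one attempt and no reset: what is moved stays moved. The work goes in short steps, Python scripts to look and compute and a shell command to move; the robot and the scene stay as the last step left them, time stands still between calls to the robot, and variables do not carry over. Pictures are saved under pics/ and viewed, and the job is handed in when it is done.

```bash
mkdir -p pics
cat > h.py <<'E'
import numpy as np, cv2
from plant import bot
from scipy.spatial.transform import Rotation as R
def cap(n,name):
    p,d=bot.capture(n); cv2.imwrite(f'pics/{name}.png',p[:,:,::-1]); np.save(f'pics/{name}_d.npy',d); return p,d
def w(n,u,v,z):
    m=bot.camera_model(n); r=np.array([(u-m['cx'])/m['fx'],(v-m['cy'])/m['fy'],1.])
    return np.array(m['position'])+np.array(m['rotation'])@(r*z)
def onz(n,u,v,h):
    m=bot.camera_model(n); p=np.array(m['position']); r=np.array(m['rotation'])@np.array([(u-m['cx'])/m['fx'],(v-m['cy'])/m['fy'],1.])
    return p+r*(h-p[2])/r[2]
def proj(n,X):
    m=bot.camera_model(n); c=np.array(m['rotation']).T@(np.array(X)-m['position']); return c[0]/c[2]*m['fx']+m['cx'],c[1]/c[2]*m['fy']+m['cy']
E
python3 - <<'E'
from h import *
print(bot.get_obs())
for n in('scene','top'):
    print(bot.camera_model(n))
    p,d=cap(n,n+'0')
    for l in ('wand','vial','cup','case','awl','turner','stand'):
        print(n,l,[(x['bbox'],round(x['conf'],2)) for x in bot.find_in(n,l)][:3])
    for l in ('wand_collar','vial_mouth','hood_bar','hood_hinge'):
        print(n,l,[(x['point'],round(x['conf'],2)) for x in bot.spot_point(n,l)][:3])
print(bot.get_obs()['time'])
E
```

```text
{'time': 0.0, 'joint_positions': array([-1.47601199e+00,  3.42721902e-01,  1.52500458e+00, -2.55993942e-05,
        1.27539151e+00, -1.46001586e-01]), 'dq': array([ 0.00024373, -0.0017409 , -0.00031997, -0.00080652,  0.00076778,
        0.0006417 ]), 'tau': array([-1.27979915e-04, -4.31240451e+01, -2.44220620e+01,  7.18770898e-02,
        5.59611549e-02, -1.09562422e-04]), 'tool_pos': array([ 125.16946086, -509.44785022,  226.0497266 ]), 'tcp_rot': array([-1.70075094,  1.56927079,  1.68163511]), 'contact_force': array([-0.36108688,  0.0906706 , -0.28824206]), 'moment': array([-0.02551501,  0.00728832,  0.0501055 ]), 'grip_width': 91.68493351922189}
{'fx': 401.4008101181601, 'fy': 401.4008101181601, 'cx': 317.44593029932395, 'cy': 198.07799482529956, 'position': array([1219.86797648,  -30.42573444, 1162.2253316 ]), 'rotation': array([-2.59285121,  0.00607367,  1.45481936])}
scene wand [([224.2, 184.7, 66.4, 59.6], 0.68), ([355.5, 192.5, 7.6, 17.5], 0.51)]
scene vial []
scene cup [([240.2, 197.1, 12.2, 8.4], 0.43), ([292.2, 156.7, 16.8, 20.1], 0.35)]
scene case [([228.2, 186.1, 62.0, 5
[... 597 characters left out ...]
-2.93952868e+00, -2.06337107e-03, -1.49869457e+00])}
top wand [([268.9, 181.0, 7.2, 10.9], 0.56), ([300.7, 137.1, 23.0, 23.9], 0.34)]
top vial [([364.6, 211.6, 4.1, 6.4], 0.52), ([253.4, 198.2, 16.8, 14.8], 0.39)]
top cup [([381.1, 209.5, 19.0, 14.0], 0.5)]
top case [([348.3, 148.4, 67.9, 87.7], 0.82)]
top awl [([258.2, 199.5, 11.5, 10.3], 0.59), ([347.5, 144.7, 68.1, 93.4], 0.53)]
top turner [([252.0, 222.1, 9.6, 7.4], 0.53)]
top stand [([245.2, 179.3, 41.6, 67.1], 0.84), ([350.6, 147.3, 65.2, 89.4], 0.61)]
top wand_collar [([269.2, 184.7], 0.55)]
top vial_mouth [([367.8, 211.5], 0.49), ([271.6, 185.7], 0.19)]
top hood_bar [([388.5, 148.1], 0.82)]
top hood_hinge [([379.5, 192.2], 0.69)]
1.2
```

```bash
sed -i "s/np.array(m\['rotation'\])/R.from_euler('xyz',m['rotation']).as_matrix()/g" h.py
python3 - <<'E'
import cv2
a=cv2.imread('pics/top0.png');b=cv2.imread('pics/scene0.png')
cv2.imwrite('pics/t0z.png',cv2.resize(a[120:270,230:430],None,fx=4,fy=4,interpolation=cv2.INTER_CUBIC))
cv2.imwrite('pics/s0z.png',cv2.resize(b[140:260,210:410],None,fx=4,fy=4,interpolation=cv2.INTER_CUBIC))
E
```

```text
(no output)
```

View pics/top0.png

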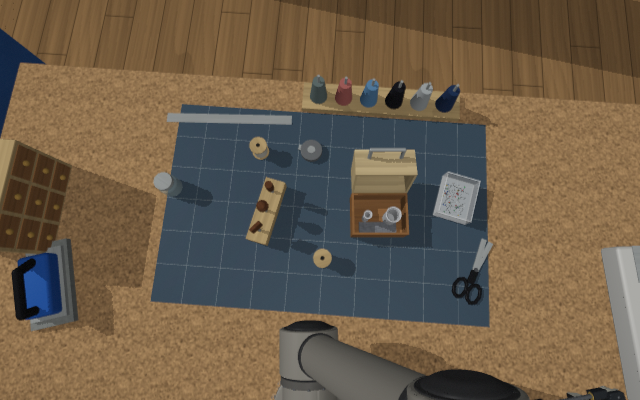

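View pics/t0z.png

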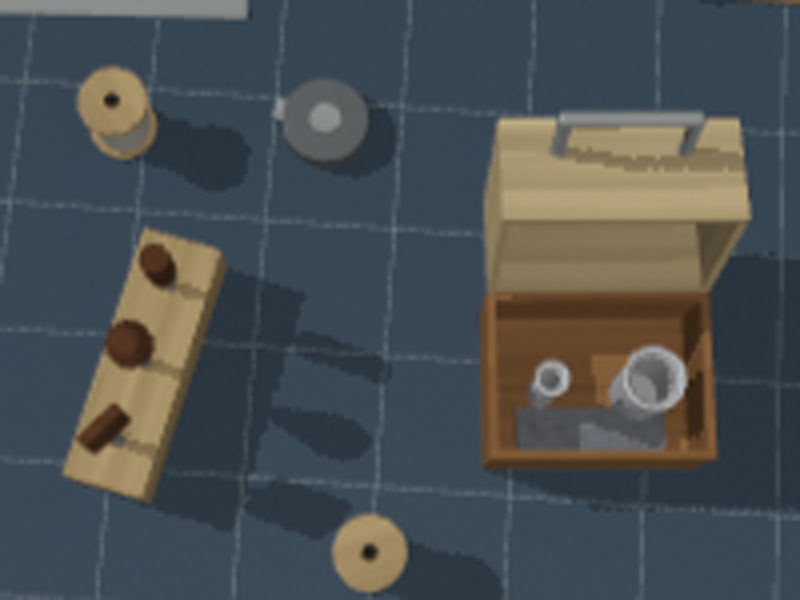

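View pics/s0z.png

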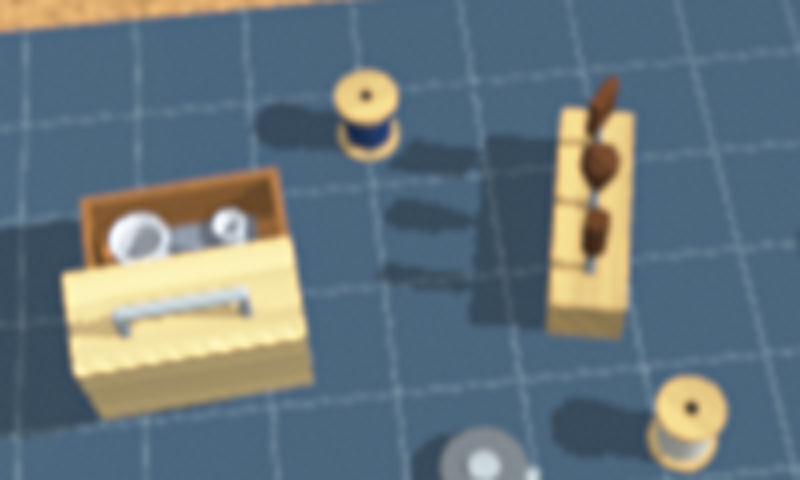

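View pics/scene0.png

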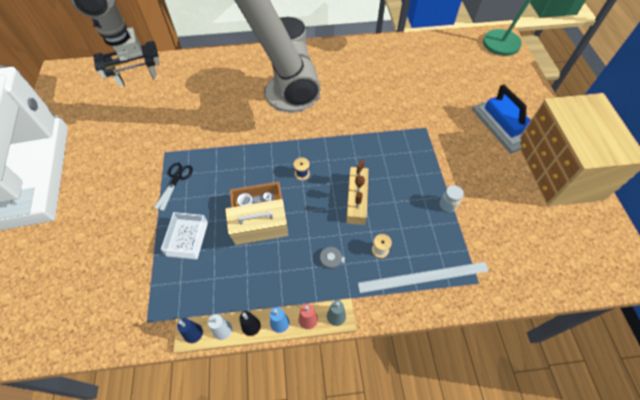

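Run:
```python
from h import *
d=np.load('pics/top0_d.npy'); p=cv2.imread('pics/top0.png')
T=lambda u,v:(230+u/4-.375,120+v/4-.375)
def f(name,u,v,h): print(name,np.round(onz('top',*T(u,v),h),1))
# world height map around
m=bot.camera_model('top'); v,u=np.mgrid[0:400,0:640]
rays=np.stack([(u-m['cx'])/m['fx'],(v-m['cy'])/m['fy'],np.ones(u.shape)],-1)*d[...,None]
W=rays@R.from_euler('xyz',m['rotation']).as_matrix().T+m['position']
np.save('pics/W.npy',W)
# stand
sub=np.zeros(d.shape,bool);sub[175:250,243:288]=1
s=sub&(abs(W[...,2]-50)<8); P=W[s][:,:2]; r=cv2.minAreaRect(P.astype(np.float32)); print('stand',r, W[s][:,2].mean())
s=sub&(W[...,2]>95); n,L,_,_=cv2.connectedComponentsWithStats(s.astype(np.uint8))
for i in range(1,n):
  Q=W[L==i]; print('tool',len(Q),Q.mean(0).round(1),Q.min(0).round(),Q.max(0).round())
sub[:]=0;sub[190:240,345:412]=1
s=sub&(W[...,2]>78)&(W[...,2]<90);n,L,_,_=cv2.connectedComponentsWithStats(s.astype(np.uint8))
for i in range(1,n):
  Q=W[L==i]
  if len(Q)>5: print('tube',len(Q),Q.mean(0).round(1),Q.min(0).round(),Q.max(0).round())
sub[:]=0;sub[190:240,345:412]=1
s=sub&(abs(W[...,2]-70)<5);P=W[s][:,:2];print('case',cv2.minAreaRect(P.astype(np.float32)),W[s][:,2].mean())
f('vial',551,378,83);f('cup',654,378,83);f('wandtop',157,258,127)
f('wand pix mid',157,265,120)
f('bar L',560,118,218);f('bar R',703,118,218)
for (a,b) in [(145,228),(224,250),(150,502),(64,475)]: f('standcorner',a,b,50)
for (a,b) in [(484,467),(715,467)]: f('casefront',a,b,70)
for (a,b) in [(484,293),(712,293)]: f('caserear',a,b,70)
```

```text
stand ((534.1773681640625, 173.52520751953125), (60.53168487548828, 190.2369842529297), 77.80714416503906) 47.647047287284614
tool 1 [ 356.4    8.1 1096.9] [ 356.    8. 1097.] [ 356.    8. 1097.]
tool 68 [590.5 159.5 119.1] [582. 150.  96.] [603. 170. 128.]
tool 1 [ 356.4    8.1 1096.9] [ 356.    8. 1097.] [ 356.    8. 1097.]
tool 1 [ 356.4    8.1 1096.9] [ 356.    8. 1097.] [ 356.    8. 1097.]
tool 123 [531.2 171.1 129.2] [356.   8. 106.] [ 550.  189. 1097.]
tool 1 [ 356.4    8.1 1096.9] [ 356.    8. 1097.] [ 356.    8. 1097.]
tool 1 [ 356.4    8.1 1096.9] [ 356.    8. 1097.] [ 356.    8. 1097.]
tool 1 [ 356.4    8.1 1096.9] [ 356.    8. 1097.] [ 356.    8. 1097.]
tool 83 [474.6 185.  118.7] [460. 172.  95.] [491. 200. 128.]
tool 1 [ 356.4    8.1 1096.9] [ 356.    8. 1097.] [ 356.    8. 1097.]
tool 1 [ 356.4    8.1 1096.9] [ 356.    8. 1097.] [ 356.    8. 1097.]
tool 2 [ 356.4    8.1 1096.9] [ 356.    8. 1097.] [ 356.    8. 1097.]
tool 1 [ 356.4    8.1 1096.9] [ 356.    8. 1097.] [ 356.    8. 1097.]
tool 1 [ 356.4    8.1 1096.9] [ 356.    8. 1097.] [ 356.    8. 1097.]
tool 1 [ 356.4    8.1 1096.9] [ 356.    8. 1097.] [ 356.    8. 1097.]
tool 1 [ 356.4    8.1 1096.9] [ 356.    8. 1097.] [ 356.    8. 1097.]
tube 74 [ 542.4 -192.8   80.8] [ 520. -214.   78.] [ 563. -170.   86.]
tube 34 [ 536.9 -119.5   80.6] [ 526. -133.   78.] [ 546. -109.   84.]
case ((548.6456909179688, -155.6025390625), (127.52252197265625, 160.6376953125), 4.070980548858643) 69.18368960168215
vial [ 536.9 -118.8   83. ]
cup [ 542.2 -190.9   83. ]
wandtop [592.6 158.7 127. ]
wand pix mid [589.3 159.3 120. ]
bar L [ 679.5 -100.   218. ]
bar R [ 686.1 -190.1  218. ]
standcorner [633.4 181.8  50. ]
standcorner [621. 122.  50.]
standcorner [432.7 157.9  50. ]
standcorner [447.4 221.1  50. ]
casefront [472.6 -76.3  70. ]
casefront [ 484.3 -238.2   70. ]
caserear [597.7 -69.5  70. ]
caserear [ 609.6 -233.2   70. ]
```

```bash
cat >> h.py <<'E'
def go(X=None,jawyaw=None,o=None):
    """print tool-frame shift (cm) to world TCP X; turn to bring tool y to given world yaw (deg, mod 180). Turn is done first"""
    o=o or bot.get_obs(); M=R.from_euler('xyz',o['tcp_rot']).as_matrix()
    print('t',round(o['time'],2),'pos',o['tool_pos'].round(1),'xaxis',M[:,0].round(3),'jaw deg',np.degrees(np.arctan2(M[1,1],M[0,1])).round(2),'grip',round(o['grip_width'],1),'F',o['contact_force'].round(1),'q1,q6',o['joint_positions'][[0,5]].round(2))
    if jawyaw is not None:
        a=np.arctan2(M[1,1],M[0,1]); t=(np.radians(jawyaw)-a+np.pi/2)%np.pi-np.pi/2
        print('turn about tool x:',round(-t,3))
        M=R.from_rotvec([0,0,t]).as_matrix()@M
    if X is not None: print('shift cm (after turn):',(M.T@(np.array(X)-o['tool_pos'])/10).round(2))
E
python3 -c "
from h import *
go([592.5,160,200],86)"
```

```text
t 1.2 pos [ 125.2 -509.9  226.7] xaxis [ 0. -0. -1.] jaw deg -76.2 grip 91.9 F [ 0.3 -1.  -1.3] q1,q6 [-1.48 -0.15]
turn about tool x: 0.311
shift cm (after turn): [  2.67 -70.08 -41.94]
```

```bash
python3 -m handwheel '[[[0,0,0,0.104],[0,0,0,0.104],[0,0,0,0.103],[0,-3.5,-2.1,0],[0,-3.5,-2.1,0],[0,-3.5,-2.1,0],[0,-3.5,-2.1,0],[0,-3.5,-2.1,0]]]' 1
python3 -m handwheel '[[[0,-3.5,-2.1,0],[0,-3.5,-2.1,0],[0,-3.5,-2.1,0],[0,-3.5,-2.1,0],[0,-3.5,-2.1,0],[0,-3.5,-2.1,0],[0,-3.5,-2.1,0],[0,-3.5,-2.1,0]]]'
python3 -m handwheel '[[[0,-3,-1.8,0],[0,-3,-1.8,0],[0,-3,-1.8,0],[0,-3,-1.8,0],[0,-3,-1.8,0],[0,-3,-1.8,0],[0,-3,-1.8,0]]]'
python3 -c "
from h import *
go([592.5,160,200],86)"
```

```text
time: 1.87
tool_pos: [242.8, -341.0, 226.8]
tcp_rot: [2.366, 1.57, -0.846]
contact_force: [1.9, -0.7, 0.8]
grip_width: 91.9
time: 2.53
tool_pos: [430.3, -73.2, 227.0]
tcp_rot: [2.685, 1.57, -0.527]
contact_force: [1.2, -1.8, -0.5]
grip_width: 92.1
time: 3.12
tool_pos: [570.6, 127.2, 226.7]
tcp_rot: [2.417, 1.571, -0.795]
contact_force: [1.2, -0.4, 0.3]
grip_width: 92.0
t 3.12 pos [570.6 127.2 226.7] xaxis [ 0. -0. -1.] jaw deg -94.01 grip 92.0 F [ 1.2 -0.4  0.3] q1,q6 [0.09 1.73]
turn about tool x: -0.0
shift cm (after turn): [ 2.67 -3.42 -1.95]
```

```bash
python3 -m handwheel '[[[0.5,-2,-1,0],[0.5,-1.2,-0.9,0],[0,0,0,0],[0,0,0,0]]]'
python3 - <<'E'
from h import *
go([592.5,160,89],86)
p,d=cap('scene','s1'); cap('top','t1')
print([(x['bbox'],round(x['conf'],2)) for x in bot.find_in('scene','wand')][:3],[(x['point'],round(x['conf'],2)) for x in bot.spot_point('scene','wand_collar')][:3])
a=cv2.imread('pics/s1.png'); b=cv2.imread('pics/t1.png')
u=np.hstack([cv2.resize(a[120:240,310:410],None,fx=4,fy=4,interpolation=cv2.INTER_CUBIC),cv2.resize(b[140:260,225:325],None,fx=4,fy=4,interpolation=cv2.INTER_CUBIC)])
cv2.imwrite('pics/z1.png',u)
# wand collar expected in scene
print(proj('scene',[592.5,160,82]),proj('scene',[592.5,160,104]),proj('scene',[592.5,160,127]))
E
```

```text
time: 3.45
tool_pos: [590.8, 156.4, 215.9]
tcp_rot: [0.439, 1.569, -2.771]
contact_force: [-0.1, -0.2, -0.1]
grip_width: 91.9
t 3.45 pos [590.8 156.4 215.9] xaxis [-0.002 -0.001 -1.   ] jaw deg -93.95 grip 91.9 F [-0.1 -0.2 -0.1] q1,q6 [0.13 1.77]
turn about tool x: 0.001
shift cm (after turn): [12.69 -0.38 -0.16]
[] [([359.2, 197.6], 0.66)]
(np.float64(356.74120112419735), np.float64(202.10540840482676)) (np.float64(357.29329661764564), np.float64(198.44809355490608)) (np.float64(357.8886637081853), np.float64(194.5041292820141))
```

View pics/z1.png

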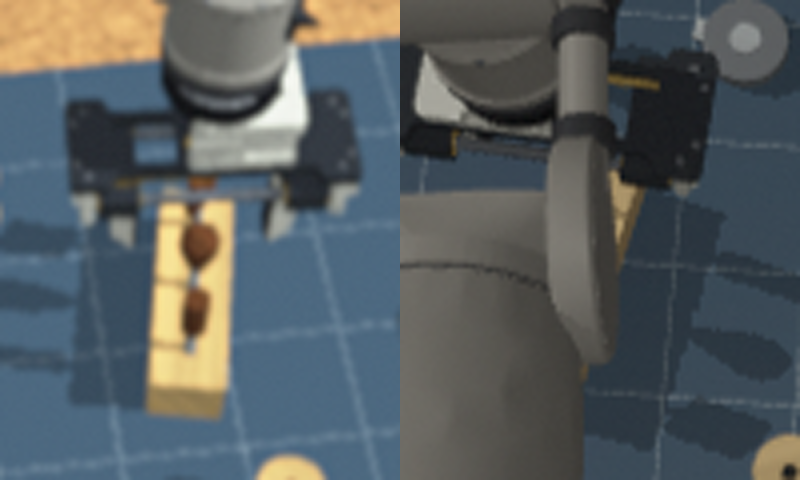

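```bash
python3 -m handwheel '[[[3,-0.48,-0.15,0],[3,0,0,0],[3,0,0,0],[2,0,0,0],[1,0,0,0],[0.69,0,0,0],[0,0,0,0]]]'
python3 - <<'E'
from h import *
go([592.5,161,89],86)
p,d=cap('scene','s2')
a=cv2.imread('pics/s2.png')
cv2.imwrite('pics/z2.png',cv2.resize(a[140:240,310:410],None,fx=6,fy=6,interpolation=cv2.INTER_CUBIC))
E
```

```text
time: 4.23
tool_pos: [592.7, 160.3, 89.4]
tcp_rot: [0.377, 1.57, -2.835]
contact_force: [0.1, -0.4, 0.3]
grip_width: 91.7
t 4.23 pos [592.7 160.3  89.4] xaxis [-0.001 -0.    -1.   ] jaw deg -94.06 grip 91.7 F [ 0.1 -0.4  0.3] q1,q6 [0.14 1.78]
turn about tool x: -0.001
shift cm (after turn): [ 0.04 -0.07  0.03]
```

View pics/z2.png

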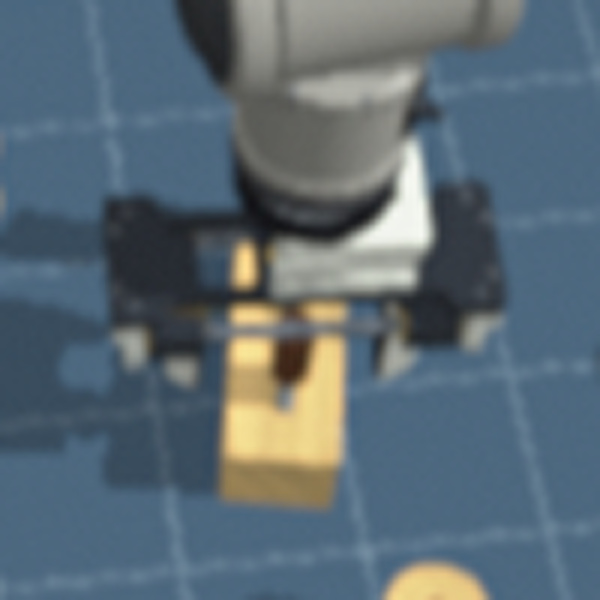

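```bash
python3 -m handwheel '[[[0,0,0,0],[0,0,0,0],[0,0,0,0],[0,0,0,0],[0,0,0,0],[0,0,0,0],[0,0,0,0],[0,0,0,0]]]' 0
python3 -m handwheel '[[[0,0,0,0],[0,0,0,0],[0,0,0,0],[0,0,0,0]]]' 0
python3 - <<'E'
from h import *
go()
E
```

```text
time: 4.95
tool_pos: [592.9, 160.8, 89.8]
tcp_rot: [1.504, 1.571, -1.708]
contact_force: [0.1, -0.5, 0.2]
grip_width: 43.0
time: 5.28
tool_pos: [592.9, 161.4, 89.7]
tcp_rot: [-1.589, 1.57, 1.482]
contact_force: [0.9, 3.1, 0.1]
grip_width: 21.9
t 5.28 pos [592.9 161.4  89.7] xaxis [ 0.     0.001 -1.   ] jaw deg -94.04 grip 21.9 F [0.9 3.1 0.1] q1,q6 [0.14 1.78]
```

```bash
python3 -m handwheel '[[[-0.5,0,0,0],[-0.8,0,0,0],[-1,0,0,0],[-1.5,0,0,0],[-2,0,0,0],[-2.5,0,0,0],[-2.2,0,0,0],[-1,0,0,0]]]'
python3 - <<'E'
from h import *
go([536.9,-119,200],86)
p,d=cap('scene','s3')
a=cv2.imread('pics/s3.png')
cv2.imwrite('pics/z3.png',cv2.resize(a[100:240,290:430],None,fx=4,fy=4,interpolation=cv2.INTER_CUBIC))
E
```

```text
time: 5.95
tool_pos: [594.3, 160.3, 209.5]
tcp_rot: [-3.132, 1.565, -0.061]
contact_force: [0.2, -0.1, -0.3]
grip_width: 21.3
t 5.95 pos [594.3 160.3 209.5] xaxis [ 0.006 -0.    -1.   ] jaw deg -94.03 grip 21.3 F [ 0.2 -0.1 -0.3] q1,q6 [0.14 1.78]
turn about tool x: -0.001
shift cm (after turn): [ 0.92 28.26  3.78]
```

View pics/z3.png

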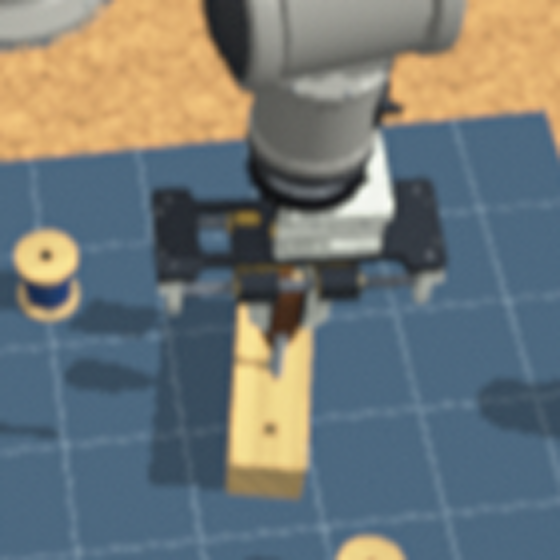

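```bash
python3 -m handwheel '[[[0,2,0.3,0],[0,4,0.5,0],[0,4,0.5,0],[0,4,0.5,0],[0,4,0.5,0],[0,4,0.5,0],[0,3.5,0.5,0],[0,2.7,0.4,0]]]'
python3 -m handwheel '[[[0,0,0,0],[0,0,0,0],[0,0,0,0]]]'
python3 - <<'E'
from h import *
go([536.9,-119,200],86)
p,d=cap('scene','s4');q,e=cap('top','t4')
for c in ('scene','top'):
  print(c,[(x['point'],round(x['conf'],2)) for x in bot.spot_point(c,'vial_mouth')][:3],[(x['point'],round(x['conf'],2)) for x in bot.spot_point(c,'wand')][:3],[(x['point'],round(x['conf'],2)) for x in bot.spot_point(c,'wand_collar')][:3])
  o=bot.get_obs()['tool_pos']; print('proj foot',proj(c,o+[0,0,-77.7]),'collar',proj(c,o+[0,0,-7.7]),'vial',proj(c,[536.9,-119,83]))
a=cv2.imread('pics/s4.png')
cv2.imwrite('pics/z4.png',cv2.resize(a[130:250,215:335],None,fx=5,fy=5,interpolation=cv2.INTER_CUBIC))
a=cv2.imread('pics/t4.png')
cv2.imwrite('pics/z4t.png',cv2.resize(a[130:250,315:435],None,fx=5,fy=5,interpolation=cv2.INTER_CUBIC))
E
```

```text
time: 6.67
tool_pos: [534.7, -120.9, 204.2]
tcp_rot: [0.536, 1.569, -2.677]
contact_force: [0.4, -0.0, -1.3]
grip_width: 21.7
time: 6.92
tool_pos: [535.9, -117.6, 204.4]
tcp_rot: [-0.361, 1.57, 2.71]
contact_force: [-0.9, -0.2, -0.3]
grip_width: 21.5
t 6.92 pos [ 535.9 -117.6  204.4] xaxis [-0.001  0.    -1.   ] jaw deg -94.05 grip 21.5 F [-0.9 -0.2 -0.3] q1,q6 [-0.36  1.29]
turn about tool x: -0.001
shift cm (after turn): [ 0.44  0.13 -0.11]
scene [([258.4, 215.6], 0.5), ([265.9, 195.6], 0.44)] [([267.9, 185.4], 0.57)] [([265.6, 176.5], 0.55)]
proj foot (np.float64(265.795358987833), np.float64(188.24858636098904)) collar (np.float64(263.02071469537395), np.float64(175.25623613689362)) vial (np.float64(266.73792827760866), np.float64(195.99883020476418))
top [([367.6, 210.6], 0.39), ([321.5, 257.1], 0.3)] [] []
proj foot (np.float64(369.01109671385973), np.float64(211.56559098252123)) collar (np.float64(372.8578214699468), np.float64(206.72194056391947)) vial (np.float64(367.45150020208973), np.float64(214.14269908507362))
```

View pics/z4.png

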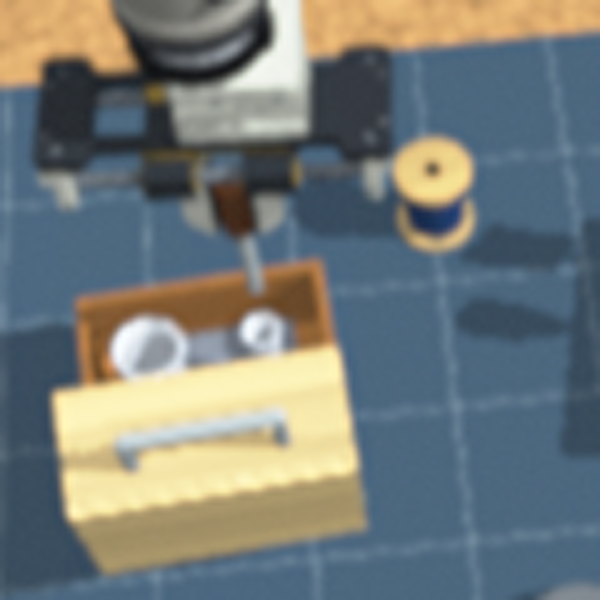

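View pics/z4t.png

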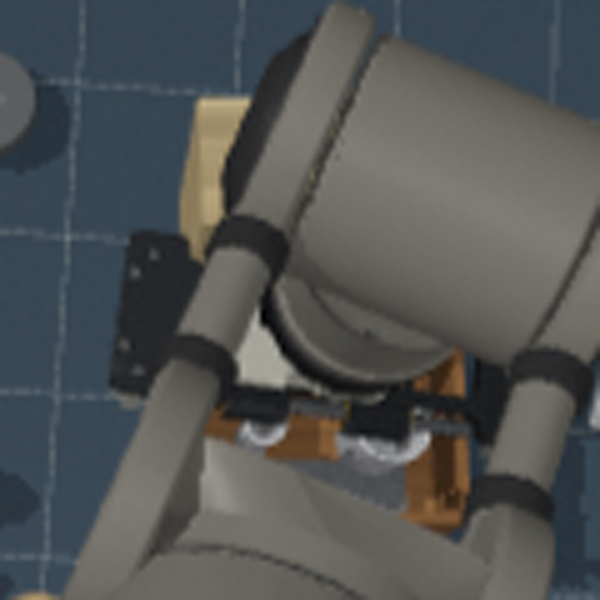

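```bash
cat > an.py <<'E'
from h import *
import sys
n=sys.argv[1]; r0,r1,c0,c1=map(int,sys.argv[2:6])
p=cv2.imread(f'pics/{n}.png');d=np.load(f'pics/{n}_d.npy')
for v in range(r0,r1):
  print(v,' '.join('%3d/%4d,%4d,%3d'%(p[v,u].mean(),*w('scene',u,v,d[v,u])) for u in range(c0,c1)))
a=cv2.resize(p[r0-5:r1+5,c0-10:c1+10],None,fx=16,fy=16,interpolation=cv2.INTER_CUBIC); cv2.imwrite('pics/%s_hz.png'%n,a)
E
python3 an.py s4 172 202 260 272
```

```text
172  44/ 545,-122,227  45/ 545,-119,226  43/ 547,-116,228  43/ 544,-113,225  42/ 544,-111,224  62/ 541,-108,218 104/ 547,-105,227 136/ 548,-102,227 146/ 550, -99,230 148/ 549, -96,228 149/ 550, -93,229 137/ 551, -90,230
173  45/ 545,-122,222  45/ 544,-120,220  43/ 547,-116,224  42/ 546,-114,222  43/ 542,-111,216  57/ 543,-108,217  99/ 548,-105,224 136/ 548,-102,223 149/ 548,-100,222 152/ 549, -97,223 150/ 550, -94,224 136/ 546, -91,217
174  48/ 545,-123,217  44/ 545,-120,217  45/ 545,-117,216  40/ 544,-115,214  39/ 546,-112,216  53/ 544,-109,213  94/ 545,-106,214 136/ 548,-103,218 152/ 548,-100,218 151/ 549, -97,218 142/ 549, -94,218 125/ 549, -92,218
175  57/ 544,-124,211  47/ 546,-121,214  45/ 547,-118,214  45/ 544,-115,209  46/ 547,-112,212  58/ 544,-110,208  93/ 547,-106,212 132/ 549,-103,215 143/ 549,-101,214 136/ 549, -98,213 122/ 399,-109,  1 110/ 399,-106,  0
176  72/ 542,-125,203  58/ 545,-121,207  56/ 546,-118,208  63/ 545,-116,205  75/ 546,-113,206  83/ 544,-110,204  97/ 545,-107,204 119/ 547,-104,206 124/ 546,-101,205 115/ 405,-113,  3 106/ 402,-110, -1 104/ 405,-106,  3

[... 4801 characters left out ...]
 80 213/ 545,-109, 83 162/ 505,-110, 18
199 128/ 505,-147, 18 115/ 507,-143, 21 112/ 507,-140, 21 118/ 506,-137, 18 142/ 506,-134, 17 168/ 548,-124, 84 188/ 548,-121, 84 199/ 551,-118, 87 200/ 550,-115, 85 209/ 548,-112, 81 206/ 541,-110, 70 167/ 509,-110, 18
200 138/ 510,-147, 20 122/ 509,-144, 18 113/ 510,-140, 19 112/ 511,-137, 20 123/ 512,-133, 20 146/ 544,-126, 72 168/ 545,-122, 72 184/ 544,-119, 71 196/ 545,-116, 72 210/ 547,-113, 74 211/ 545,-110, 70 189/ 513,-111, 17
201 154/ 512,-147, 17 140/ 515,-143, 21 136/ 513,-140, 18 139/ 512,-137, 16 149/ 516,-134, 22 165/ 538,-127, 56 180/ 545,-123, 68 196/ 547,-120, 69 209/ 546,-117, 67 218/ 545,-114, 65 220/1219, -30,1162 212/ 539,-108, 54
```

View pics/s4_hz.png

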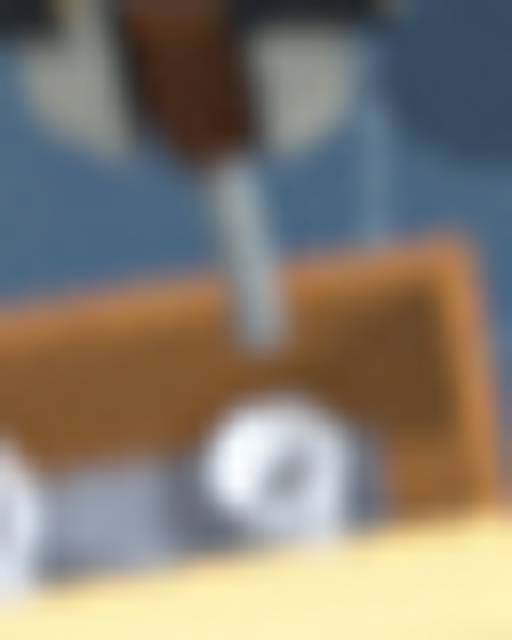

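```bash
python3 -m handwheel '[[[0,0.12,-0.14,0],[1,0,0,0],[1.2,0,0,0],[1,0,0,0],[0.6,0,0,0],[0,0,0,0],[0,0,0,0]]]'
python3 - <<'E'
from h import *
go([536.9,-119,90.7])
cap('scene','s5')
E
python3 an.py s5 196 197 262 273
```

```text
time: 7.9
tool_pos: [537.4, -119.2, 166.4]
tcp_rot: [-0.164, 1.57, 2.907]
contact_force: [0.3, -0.2, 0.1]
grip_width: 21.8
t 7.9 pos [ 537.4 -119.2  166.4] xaxis [-0.001  0.    -1.   ] jaw deg -94.03 grip 21.8 F [ 0.3 -0.2  0.1] q1,q6 [-0.36  1.28]
shift cm (after turn): [ 7.57 -0.02  0.05]
196 129/ 493,-140, 17 179/ 497,-136, 22 228/ 538,-127, 86 234/ 534,-124, 80 197/ 531,-122, 74 158/ 530,-119, 72 161/ 532,-115, 74 194/ 538,-111, 84 210/ 538,-108, 83 170/ 499,-109, 21 125/ 496,-106, 15
```

View pics/s5_hz.png

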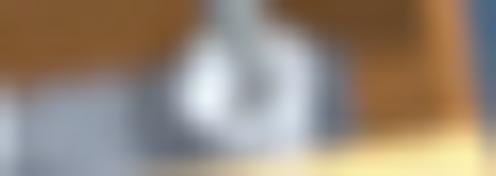

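```bash
python3 an.py s5 182 202 262 273
```

```text
182  43/ 544,-122,174  43/ 549,-119,180  40/ 547,-116,178  41/ 545,-114,174  54/ 543,-111,171  96/ 549,-107,179 137/ 549,-105,178 151/ 549,-102,178 150/ 549, -99,177 144/ 549, -96,177 137/ 431,-104,  2
183  50/ 547,-123,174  46/ 547,-120,173  45/ 547,-117,173  51/ 547,-114,172  65/ 544,-111,167  98/ 549,-108,173 136/ 549,-105,174 148/1219, -30,1162 144/ 548, -99,170 135/ 434,-108,  2 130/ 480,-100, 70
184  68/ 546,-123,167  62/ 547,-120,168  68/ 548,-117,168  81/ 548,-115,167  89/ 544,-112,162 104/ 485,-116, 74 123/ 549,-106,169 131/ 481,-110, 67 127/ 483,-107, 70 120/ 485,-103, 71 116/ 483,-100, 68
185  91/ 546,-124,161  89/ 546,-121,161 102/ 549,-118,165 120/ 548,-115,162 122/ 486,-120, 69 113/ 488,-116, 73 109/ 487,-113, 71 109/ 488,-110, 72 105/ 488,-107, 71 101/ 487,-104, 69  97/ 487,-100, 68
186 103/ 489,-133, 70 105/ 490,-129, 72 123/ 539,-120,145 146/ 540,-117,145 146/ 536,-114,139 119/ 488,-117, 67  98/ 487,-114, 64  94/ 486,-111, 62  91/ 486,-108, 62  88/ 490,-104, 67  84/ 485,-101, 58
187  97/ 489,-134, 65 105/ 490,-130, 66 125/ 541,-120,143 150/ 541,-117,142 156/ 539,-115
[... 2240 characters left out ...]
, 63 196/ 529,-117, 58 213/ 545,-112, 83 214/ 547,-108, 85 164/ 507,-110, 21 119/ 503,-107, 14
199 112/ 508,-140, 22 118/ 506,-137, 18 142/ 505,-134, 15 168/ 547,-124, 83 188/ 548,-121, 84 199/ 548,-118, 83 200/ 549,-115, 85 208/ 547,-112, 81 206/ 545,-109, 77 167/ 510,-110, 20 133/ 511,-107, 21
200 113/ 509,-140, 17 112/ 510,-137, 18 123/ 511,-134, 19 144/ 547,-125, 76 168/ 548,-122, 78 185/ 547,-119, 76 196/ 546,-116, 73 210/ 546,-113, 73 212/ 542,-110, 66 189/ 514,-110, 20 170/ 514,-107, 19
201 137/ 515,-140, 21 139/ 513,-137, 17 149/ 513,-134, 17 165/ 541,-127, 60 179/ 544,-123, 65 196/ 546,-120, 68 209/ 548,-116, 70 217/ 546,-114, 66 219/ 544,-111, 62 212/ 540,-108, 55 206/ 621, -96,187
```

View pics/s5_hz.png

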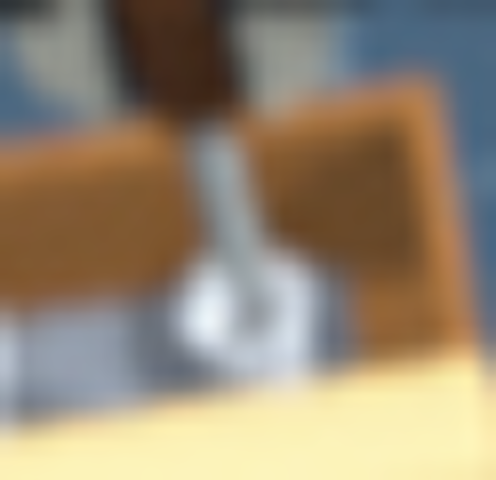

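```bash
python3 -m handwheel '[[[0.3,-0.04,0,0],[0.4,0,0,0],[0.4,0,0,0],[0.4,0,0,0],[0.4,0,0,0],[0,0,0,0]]]'
python3 -c "
from h import *
go([536.9,-119,90.7])"
```

```text
time: 8.45
tool_pos: [537.1, -118.6, 146.8]
tcp_rot: [-0.25, 1.569, 2.822]
contact_force: [-0.6, -0.1, -0.5]
grip_width: 21.4
t 8.45 pos [ 537.1 -118.6  146.8] xaxis [-0.002  0.001 -1.   ] jaw deg -94.02 grip 21.4 F [-0.6 -0.1 -0.5] q1,q6 [-0.36  1.28]
shift cm (after turn): [5.61 0.04 0.  ]
```

```bash
python3 -m handwheel '[[[0.4,0,0,0],[0.5,0,0,0],[0.5,0,0,0],[0.5,0,0,0],[0.5,0,0,0],[0.4,0,0,0],[0,0,0,0]]]'
python3 -c "
from h import *
go([536.9,-119,90.7]); print(bot.get_obs()['moment'])"
```

```text
time: 9.03
tool_pos: [537.0, -118.6, 118.7]
tcp_rot: [-0.242, 1.569, 2.829]
contact_force: [-0.8, -0.2, -0.8]
grip_width: 21.4
t 9.03 pos [ 537.  -118.6  118.7] xaxis [-0.002  0.001 -1.   ] jaw deg -94.02 grip 21.4 F [-0.8 -0.2 -0.8] q1,q6 [-0.36  1.28]
shift cm (after turn): [2.8  0.04 0.  ]
[ 0.01617003 -0.01694144 -0.01508185]
```

```bash
python3 -m handwheel '[[[0.5,0,0,0],[0.5,0,0,0],[0.5,0,0,0],[0.4,0,0,0],[0.3,0,0,0],[0.2,0,0,0],[0,0,0,0],[0,0,0,0]]]'
python3 -c "
from h import *
go([536.9,-119,90.7]); print(bot.get_obs()['moment'])"
```

```text
time: 9.7
tool_pos: [537.6, -118.9, 95.8]
tcp_rot: [1.919, 1.571, -1.292]
contact_force: [0.5, -0.1, -0.8]
grip_width: 21.9
t 9.7 pos [ 537.6 -118.9   95.8] xaxis [ 0. -0. -1.] jaw deg -94.02 grip 21.9 F [ 0.5 -0.1 -0.8] q1,q6 [-0.36  1.28]
shift cm (after turn): [0.51 0.02 0.07]
[-0.02567523  0.08936051  0.04706336]
```

```bash
python3 -m handwheel '[[[0.1,0,0,0],[0.1,0,0,0],[0.1,0,0,0],[0,0,0,0],[0,0,0,0]]]'; python3 -m handwheel '[[[0.1,0,0,0],[0,0,0,0],[0,0,0,0]]]'
```

```text
time: 10.12
tool_pos: [537.5, -118.8, 92.8]
tcp_rot: [1.042, 1.571, -2.169]
contact_force: [0.2, 0.7, -0.7]
grip_width: 21.5
time: 10.37
tool_pos: [537.5, -118.8, 91.8]
tcp_rot: [0.587, 1.571, -2.625]
contact_force: [0.7, 0.4, -0.2]
grip_width: 21.7
```

```bash
python3 -m handwheel '[[[0.1,0,0,0],[0,0,0,0],[0,0,0,0]]]'; python3 -m handwheel '[[[0.1,0,0,0],[0,0,0,0],[0,0,0,0]]]'
```

```text
time: 10.62
tool_pos: [537.7, -118.8, 90.9]
tcp_rot: [2.904, 1.57, -0.308]
contact_force: [0.6, -0.3, -0.6]
grip_width: 21.5
time: 10.87
tool_pos: [537.8, -118.8, 90.7]
tcp_rot: [2.892, 1.57, -0.32]
contact_force: [-1.2, 2.2, 5.9]
grip_width: 21.2
```

```bash
python3 -m handwheel '[[[0,0,0,0],[0,0,0,0],[0,0,0,0],[0,0,0,0],[0,0,0,0],[0,0,0,0]]]' 0.5; python3 -m handwheel '[[[-0.5,0,0,0],[-1,0,0,0],[-2,0,0,0],[-3,0,0,0],[-3,0,0,0],[-3,0,0,0],[-1,0,0,0]]]'
python3 - <<'E'
from h import *
go()
cap('scene','s6')
p=cv2.imread('pics/s6.png');cv2.imwrite('pics/z6.png',cv2.resize(p[130:250,215:335],None,fx=5,fy=5,interpolation=cv2.INTER_CUBIC))
E
```

```text
time: 11.37
tool_pos: [537.5, -118.9, 89.6]
tcp_rot: [0.182, 1.571, -3.03]
contact_force: [0.1, 0.1, -1.0]
grip_width: 45.6
time: 11.95
tool_pos: [539.3, -119.4, 230.6]
tcp_rot: [2.852, 1.562, -0.36]
contact_force: [2.2, -0.4, 0.5]
grip_width: 45.9
t 11.95 pos [ 539.3 -119.4  230.6] xaxis [ 0.008 -0.003 -1.   ] jaw deg -94.02 grip 45.9 F [ 2.2 -0.4  0.5] q1,q6 [-0.36  1.28]
```

View pics/z6.png

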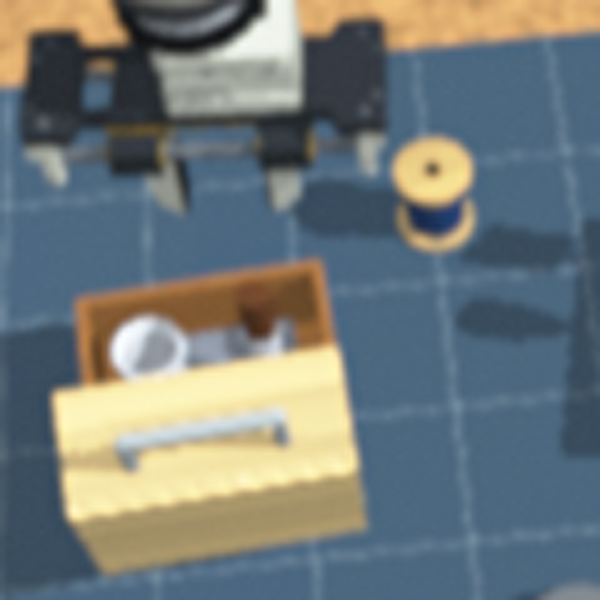

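Run:
```python
from h import *
print('net bar',onz('scene',252.4,215.1,218),'top',onz('top',388.5,148.1,218))
d=np.load('pics/s6_d.npy');p=cv2.imread('pics/s6.png')
v,u=np.mgrid[205:230,232:280]
P=np.array([w('scene',a,b,d[b,a]) for a,b in zip(u.ravel(),v.ravel())])
# expected local frame
ex=np.array([.9973,.0735,0]);ey=np.array([-.0735,.9973,0]);H=np.array([604.4,-150.2,70])
L=np.stack([(P-H)@ex,(P-H)@ey,P[:,2]-70],1)
# hood face plane: fit on points not bar
for (a,b),q,l in zip(zip(u.ravel(),v.ravel()),P,L):
    if l[2]>140 and l[2]<165 and 55<l[0]<105: print((a,b),q.round(),l.round(), int(p[b,a].mean()))
```

```text
net bar [ 678.21742267 -149.29163303  218.        ] top [ 685.72500606 -147.48487747  218.        ]
(np.int64(267), np.int64(212)) [ 677. -109.  224.] [ 75.  36. 154.] 215
(np.int64(268), np.int64(212)) [ 677. -107.  224.] [ 75.  38. 154.] 218
(np.int64(269), np.int64(212)) [ 676. -104.  222.] [ 75.  41. 152.] 222
(np.int64(270), np.int64(212)) [ 679. -101.  226.] [ 78.  43. 156.] 225
(np.int64(271), np.int64(212)) [677. -99. 223.] [ 76.  46. 153.] 226
(np.int64(261), np.int64(213)) [ 678. -125.  223.] [ 75.  19. 153.] 215
(np.int64(262), np.int64(213)) [ 677. -123.  221.] [ 74.  22. 151.] 219
(np.int64(263), np.int64(213)) [ 678. -120.  223.] [ 76.  25. 153.] 221
(np.int64(264), np.int64(213)) [ 680. -117.  226.] [ 78.  27. 156.] 220
(np.int64(265), np.int64(213)) [ 679. -115.  224.] [ 77.  30. 154.] 219
(np.int64(266), np.int64(213)) [ 677. -112.  220.] [ 75.  32. 150.] 217
(np.int64(268), np.int64(213)) [ 682. -106.  228.] [ 81.  38. 158.] 215
(np.int64(269), np.int64(213)) [ 680. -104.  223.] [ 79.  40. 153.] 213
(np.int64(270), np.int64(213)) [ 682. -101.  226.] [ 81.  43. 156.]
[... 8004 characters left out ...]
int64(219)) [ 689. -172.  221.] [ 83. -28. 151.] 183
(np.int64(245), np.int64(219)) [ 690. -169.  221.] [ 84. -25. 151.] 185
(np.int64(246), np.int64(219)) [ 690. -166.  222.] [ 84. -22. 152.] 181
(np.int64(247), np.int64(219)) [ 690. -164.  220.] [ 84. -20. 150.] 175
(np.int64(238), np.int64(220)) [ 691. -187.  222.] [ 83. -43. 152.] 156
(np.int64(239), np.int64(220)) [ 690. -185.  221.] [ 83. -41. 151.] 151
(np.int64(240), np.int64(220)) [ 692. -182.  222.] [ 85. -38. 152.] 153
(np.int64(241), np.int64(220)) [ 690. -180.  219.] [ 83. -36. 149.] 153
(np.int64(239), np.int64(221)) [ 689. -186.  212.] [ 81. -42. 142.] 135
(np.int64(240), np.int64(221)) [ 689. -184.  213.] [ 82. -40. 143.] 137
```

```bash
python3 -m handwheel '[[[-1,0,0,-0.122],[-1,0,0,-0.122],[-1,0,0,-0.122],[-1,0,0,-0.122],[0,0,0,-0.122],[0,0,0,-0.122],[0,0,0,-0.122],[0,0,0,-0.122]]]'; python3 -m handwheel '[[[0,0,0,-0.122],[0,0,0,-0.122],[0,0,0,-0.122],[0,0,0,-0.122],[0,0,0,-0.122],[0,0,0,-0.122],[0,0,0,0],[0,0,0,0]]]'
python3 - <<'E'
from h import *
go([682.5,-144.5,202],4.2)
E
```

```text
time: 12.67
tool_pos: [537.1, -118.7, 263.8]
tcp_rot: [-1.213, 1.569, 2.84]
contact_force: [-1.1, 0.4, 0.1]
grip_width: 45.8
time: 13.33
tool_pos: [537.2, -118.7, 264.1]
tcp_rot: [-1.946, 1.569, 2.83]
contact_force: [-0.8, 0.1, -0.0]
grip_width: 46.2
t 13.33 pos [ 537.2 -118.7  264.1] xaxis [-0.001  0.    -1.   ] jaw deg 3.63 grip 46.2 F [-0.8  0.1 -0. ] q1,q6 [-0.36 -0.42]
turn about tool x: -0.01
shift cm (after turn): [ 6.19 14.31  3.64]
```

```bash
python3 -m handwheel '[[[0,2,0.6,-0.01],[0,3,0.8,0],[0,3.5,0.8,0],[0,3.5,0.8,0],[0,2.31,0.64,0],[0,0,0,0],[0,0,0,0]]]'
python3 - <<'E'
from h import *
go([682.5,-144.5,202],4.2)
cap('scene','s7')
p=cv2.imread('pics/s7.png');cv2.imwrite('pics/z7.png',cv2.resize(p[140:260,195:315],None,fx=5,fy=5,interpolation=cv2.INTER_CUBIC))
E
```

```text
time: 13.92
tool_pos: [683.2, -144.4, 262.5]
tcp_rot: [-1.909, 1.568, 2.878]
contact_force: [-0.9, 0.7, -0.6]
grip_width: 45.9
t 13.92 pos [ 683.2 -144.4  262.5] xaxis [-0.003  0.001 -1.   ] jaw deg 4.25 grip 45.9 F [-0.9  0.7 -0.6] q1,q6 [-0.32 -0.39]
turn about tool x: 0.001
shift cm (after turn): [ 6.05 -0.06  0.02]
```

View pics/z7.png

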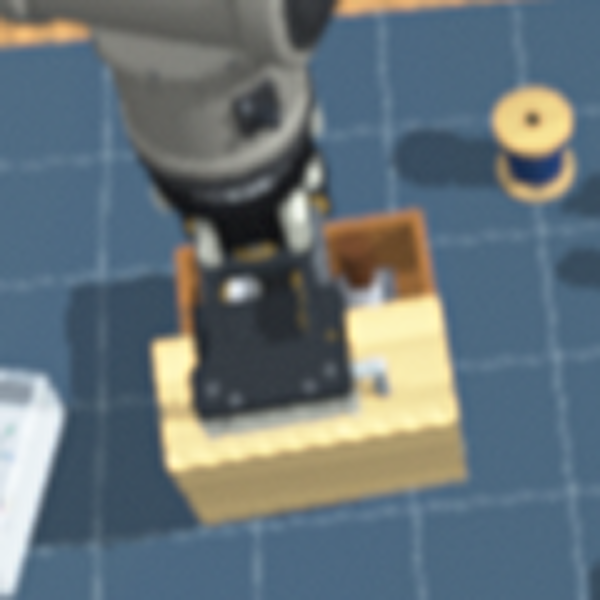

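```bash
python3 -m handwheel '[[[1,0,0,0],[1.2,0,0,0],[1.2,0,0,0],[1.2,0,0,0],[0.9,0,0,0],[0.5,0,0,0],[0,0,0,0]]]'; python3 -m handwheel '[[[0,0,0,0],[0,0,0,0],[0,0,0,0],[0,0,0,0],[0,0,0,0],[0,0,0,0],[0,0,0,0],[0,0,0,0]]]' 0
python3 -c "
from h import *
go()"
```

```text
time: 14.55
tool_pos: [682.0, -144.1, 203.8]
tcp_rot: [-1.918, 1.569, 2.871]
contact_force: [0.3, -1.1, 0.3]
grip_width: 45.9
time: 15.22
tool_pos: [682.0, -144.5, 205.0]
tcp_rot: [-1.597, 1.568, -3.091]
contact_force: [-5.2, 0.1, 2.2]
grip_width: 8.7
t 15.22 pos [ 682.  -144.5  205. ] xaxis [-0.002 -0.    -1.   ] jaw deg 4.4 grip 8.7 F [-5.2  0.1  2.2] q1,q6 [-0.32 -0.39]
```

Run:
```python
import numpy as np
r=167.5;a0=np.degrees(np.arctan2(148,-78));a1=np.degrees(np.arctan2(50,160))
steps=np.r_[.5,1,1.5,2,np.full(40,2.25),1.7,1.2,.8,.6,.4,.4,.3,.3]; steps*= (a0-a1)/steps.sum()
a=np.radians(a0-np.r_[0,np.cumsum(steps)])
f=np.round(r*np.cos(a)/10,2);z=np.round(r*np.sin(a)/10,2)
rows=[f'[{-(z[i+1]-z[i]):.2f},{-(f[i+1]-f[i]):.2f},0,0]' for i in range(len(steps))]
for i in range(0,len(rows),8): 
    j=min(i+8,len(rows)); print(','.join(rows[i:j]),' hood',round(np.degrees(a[j])-a1,1),'local x',-f[j]*10,'z',z[j]*10, 'TCP', (np.array([682.0,-144.4])+np.array([.9973,.0735])*(-f[j]+f[0])*10).round(1), (203.5+(z[j]-z[0])*10).round(1))
```

```text
[-0.07,-0.13,0,0],[-0.13,-0.26,0,0],[-0.19,-0.39,0,0],[-0.23,-0.54,0,0],[-0.24,-0.61,0,0],[-0.22,-0.62,0,0],[-0.20,-0.62,0,0],[-0.16,-0.64,0,0]  hood 86.5 local x 40.0 z 162.60000000000002 TCP [ 644.  -147.2] 217.9
[-0.15,-0.64,0,0],[-0.12,-0.64,0,0],[-0.09,-0.65,0,0],[-0.07,-0.65,0,0],[-0.04,-0.66,0,0],[-0.02,-0.65,0,0],[0.01,-0.66,0,0],[0.03,-0.66,0,0]  hood 68.5 local x -12.1 z 167.10000000000002 TCP [ 592. -151.] 222.4
[0.06,-0.65,0,0],[0.09,-0.65,0,0],[0.11,-0.65,0,0],[0.14,-0.64,0,0],[0.16,-0.63,0,0],[0.18,-0.63,0,0],[0.21,-0.62,0,0],[0.24,-0.62,0,0]  hood 50.6 local x -63.0 z 155.2 TCP [ 541.3 -154.8] 210.5
[0.26,-0.60,0,0],[0.28,-0.59,0,0],[0.30,-0.58,0,0],[0.33,-0.57,0,0],[0.35,-0.56,0,0],[0.37,-0.54,0,0],[0.39,-0.52,0,0],[0.41,-0.51,0,0]  hood 32.6 local x -107.69999999999999 z 128.3 TCP [ 496.7 -158.1] 183.6
[0.44,-0.50,0,0],[0.45,-0.47,0,0],[0.47,-0.46,0,0],[0.48,-0.44,0,0],[0.51,-0.42,0,0],[0.52,-0.40,0,0],[0.53,-0.38,0,0],[0.55,-0.36,0,0]  hood 14.7 local x -142.0 z 88.80000000000001 TCP [ 462.5 -160.6] 144.1
[0.56,-0.34,0,0],[0.58,-0.31,0,0],[0.59,-0.30,0,0],[0.59,-0.26,0,0],[0.46,-0.19,0,0],[0.33,-0.13,0,0],[0.22,-0.07,0,0],[0.17,-0.06,0,0]  hood 1.4 local x -158.6 z 53.8 TCP [ 445.9 -161.8] 109.1
[0.11,-0.04,0,0],[0.11,-0.03,0,0],[0.08,-0.03,0,0],[0.08,-0.03,0,0]  hood -0.0 local x -159.9 z 50.0 TCP [ 444.6 -161.9] 105.3
```

```bash
python3 -m handwheel '[[[-0.07,-0.13,0,0],[-0.13,-0.26,0,0],[-0.19,-0.39,0,0],[-0.23,-0.54,0,0],[-0.24,-0.61,0,0],[-0.22,-0.62,0,0],[-0.20,-0.62,0,0],[-0.16,-0.64,0,0]]]'
python3 -c "
from h import *
go([644,-147.2,217.9],4.2)"
```

```text
time: 15.88
tool_pos: [644.6, -147.2, 220.0]
tcp_rot: [1.393, 1.569, -0.101]
contact_force: [1.7, 0.9, -0.9]
grip_width: 9.1
t 15.88 pos [ 644.6 -147.2  220. ] xaxis [ 0.001 -0.    -1.   ] jaw deg 4.41 grip 9.1 F [ 1.7  0.9 -0.9] q1,q6 [-0.34 -0.42]
turn about tool x: 0.004
shift cm (after turn): [ 0.21 -0.07 -0.  ]
```

```bash
python3 -m handwheel '[[[-0.15,-0.64,0,0],[-0.12,-0.64,0,0],[-0.09,-0.65,0,0],[-0.07,-0.65,0,0],[-0.04,-0.66,0,0],[-0.02,-0.65,0,0],[0.01,-0.66,0,0],[0.03,-0.66,0,0]]]'
python3 - <<'E'
from h import *
go([592,-151,222.4],4.2)
cap('scene','s8')
p=cv2.imread('pics/s8.png');cv2.imwrite('pics/z8.png',cv2.resize(p[120:260,185:325],None,fx=4,fy=4,interpolation=cv2.INTER_CUBIC))
E
```

```text
time: 16.55
tool_pos: [592.3, -151.1, 223.9]
tcp_rot: [2.742, 1.571, 1.249]
contact_force: [1.3, 2.6, 4.7]
grip_width: 9.0
t 16.55 pos [ 592.3 -151.1  223.9] xaxis [ 0.  0. -1.] jaw deg 4.42 grip 9.0 F [1.3 2.6 4.7] q1,q6 [-0.38 -0.45]
turn about tool x: 0.004
shift cm (after turn): [ 0.15 -0.03 -0.01]
```

View pics/z8.png

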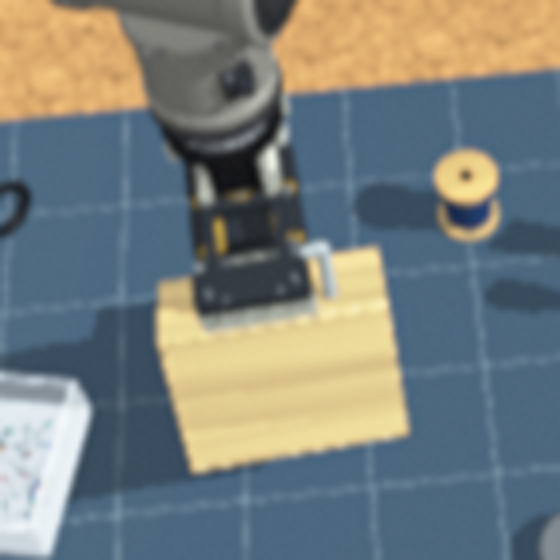

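The hood follows the gripper; the bar is still held (gripper near (250,285) in the zoom).

```bash
python3 -m handwheel '[[[0.06,-0.65,0,0],[0.09,-0.65,0,0],[0.11,-0.65,0,0],[0.14,-0.64,0,0],[0.16,-0.63,0,0],[0.18,-0.63,0,0],[0.21,-0.62,0,0],[0.24,-0.62,0,0]]]'
python3 -c "
from h import *
go([541.3,-154.8,210.5],4.2)"
```

```text
time: 17.27
tool_pos: [541.5, -154.9, 211.3]
tcp_rot: [-2.304, 1.57, 2.485]
contact_force: [1.2, 5.1, 1.7]
grip_width: 8.6
t 17.27 pos [ 541.5 -154.9  211.3] xaxis [-0.001  0.001 -1.   ] jaw deg 4.41 grip 8.6 F [1.2 5.1 1.7] q1,q6 [-0.41 -0.49]
turn about tool x: 0.004
shift cm (after turn): [ 0.08 -0.02 -0.01]
```

```bash
python3 -m handwheel '[[[0.26,-0.60,-0.02,0],[0.28,-0.59,-0.02,0],[0.30,-0.58,-0.02,0],[0.33,-0.57,0,0],[0.35,-0.56,0,0],[0.37,-0.54,0,0],[0.39,-0.52,0,0],[0.41,-0.51,0,0]]]'
python3 -c "
from h import *
go([496.7,-158.1,183.6],4.2)"
```

```text
time: 17.93
tool_pos: [497.2, -158.2, 184.5]
tcp_rot: [0.53, 1.571, -0.963]
contact_force: [1.4, 2.1, 0.1]
grip_width: 9.0
t 17.93 pos [ 497.2 -158.2  184.5] xaxis [ 0. -0. -1.] jaw deg 4.41 grip 9.0 F [1.4 2.1 0.1] q1,q6 [-0.45 -0.53]
turn about tool x: 0.004
shift cm (after turn): [ 0.09 -0.05 -0.01]
```

```bash
python3 -m handwheel '[[[0.44,-0.50,0,0],[0.45,-0.47,0,0],[0.47,-0.46,0,0],[0.48,-0.44,0,0],[0.51,-0.42,0,0],[0.52,-0.40,0,0],[0.53,-0.38,0,0],[0.55,-0.36,0,0]]]'
python3 - <<'E'
from h import *
go([462.5,-160.6,144.1],4.2)
cap('scene','s9')
p=cv2.imread('pics/s9.png');cv2.imwrite('pics/z9.png',cv2.resize(p[120:260,185:325],None,fx=4,fy=4,interpolation=cv2.INTER_CUBIC))
E
```

```text
time: 18.6
tool_pos: [463.0, -160.7, 144.9]
tcp_rot: [-1.475, 1.571, -2.969]
contact_force: [1.4, 2.9, 0.9]
grip_width: 9.0
t 18.6 pos [ 463.  -160.7  144.9] xaxis [-0. -0. -1.] jaw deg 4.41 grip 9.0 F [1.4 2.9 0.9] q1,q6 [-0.49 -0.57]
turn about tool x: 0.004
shift cm (after turn): [ 0.08 -0.05 -0.01]
```

View pics/z9.png

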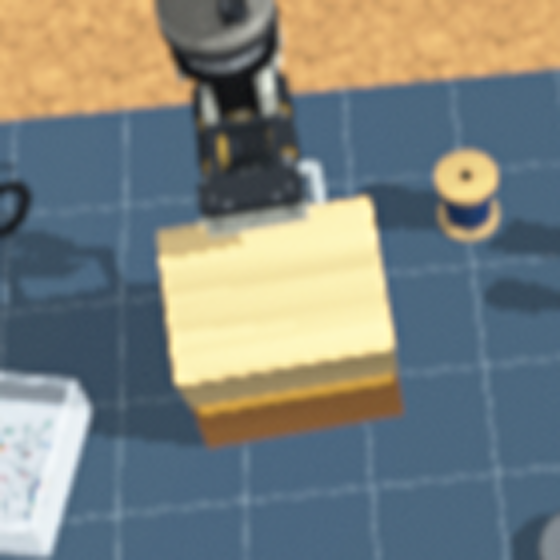

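```bash
python3 -m handwheel '[[[0.56,-0.34,0,0],[0.58,-0.31,0,0],[0.59,-0.30,0,0],[0.59,-0.26,0,0],[0.46,-0.19,0,0],[0.33,-0.13,0,0],[0.22,-0.07,0,0],[0.17,-0.06,0,0]]]'
python3 -c "
from h import *
go([445.9,-161.8,109.1],4.2)"
```

```text
time: 19.32
tool_pos: [446.7, -161.8, 110.1]
tcp_rot: [-1.987, 1.57, 2.802]
contact_force: [-1.3, 3.2, 2.2]
grip_width: 9.1
t 19.32 pos [ 446.7 -161.8  110.1] xaxis [-0.001  0.    -1.   ] jaw deg 4.41 grip 9.1 F [-1.3  3.2  2.2] q1,q6 [-0.51 -0.59]
turn about tool x: 0.004
shift cm (after turn): [ 0.1  -0.08 -0.01]
```

```bash
python3 -m handwheel '[[[0.11,-0.04,0,0],[0.11,-0.03,0,0],[0.08,-0.03,0,0],[0.08,-0.03,0,0],[0,0,0,0],[0,0,0,0]]]'
python3 -c "
from h import *
go()"
```

```text
time: 19.82
tool_pos: [445.5, -161.9, 106.6]
tcp_rot: [-1.926, 1.57, 2.863]
contact_force: [-1.6, 4.2, 1.4]
grip_width: 8.7
t 19.82 pos [ 445.5 -161.9  106.6] xaxis [-0.  0. -1.] jaw deg 4.41 grip 8.7 F [-1.6  4.2  1.4] q1,q6 [-0.51 -0.59]
```

Feel for the stop in small steps.

```bash
for i in 1; do python3 -m handwheel '[[[0.08,-0.02,0,0],[0,0,0,0],[0,0,0,0]]]'; done; python3 -m handwheel '[[[0.08,-0.02,0,0],[0,0,0,0],[0,0,0,0]]]'
```

```text
time: 20.07
tool_pos: [445.3, -162.0, 105.7]
tcp_rot: [-1.886, 1.57, 2.903]
contact_force: [-2.4, 3.7, 0.6]
grip_width: 9.2
time: 20.32
tool_pos: [445.0, -162.0, 104.9]
tcp_rot: [-1.891, 1.57, 2.899]
contact_force: [-2.5, 3.7, 0.9]
grip_width: 8.8
```

```bash
python3 -m handwheel '[[[0.08,-0.02,0,0],[0,0,0,0],[0,0,0,0]]]'; python3 -m handwheel '[[[0.08,-0.02,0,0],[0,0,0,0],[0,0,0,0]]]'
python3 - <<'E'
from h import *
go()
cap('scene','s10')
p=cv2.imread('pics/s10.png');cv2.imwrite('pics/z10.png',cv2.resize(p[150:250,205:305],None,fx=6,fy=6,interpolation=cv2.INTER_CUBIC))
d=np.load('pics/s10_d.npy')
H=np.array([604.4,-150.2,70]);ex=np.array([.9973,.0735,0]);ey=np.array([-.0735,.9973,0])
P=np.array([w('scene',u,v,d[v,u]) for v in range(170,240) for u in range(220,295) if d[v,u]>0])
L=np.stack([(P-H)@ex,(P-H)@ey,P[:,2]],1)
for a in range(-115,0,15):
    s=(abs(L[:,0]-a)<7)&(abs(L[:,1])<60)&(L[:,2]<160)&(L[:,2]>125); print(a,np.median(L[s,2]).round(1),s.sum())
E
```

```text
time: 20.57
tool_pos: [444.9, -162.0, 104.3]
tcp_rot: [-1.759, 1.57, 3.031]
contact_force: [-4.4, 4.1, 1.9]
grip_width: 8.8
time: 20.82
tool_pos: [444.9, -162.0, 104.1]
tcp_rot: [0.836, 1.57, -0.658]
contact_force: [-4.9, 4.7, 8.2]
grip_width: 8.8
t 20.82 pos [ 444.9 -162.   104.1] xaxis [ 0. -0. -1.] jaw deg 4.42 grip 8.8 F [-4.9  4.7  8.2] q1,q6 [-0.51 -0.59]Traceback (most recent call last):
  File "<stdin>", line 7, in <module>
  File "h.py", line 7, in w
    m=bot.camera_model(n); r=np.array([(u-m['cx'])/m['fx'],(v-m['cy'])/m['fy'],1.])
ValueError: time passes only in moves, steps and waits
```

View pics/z10.png

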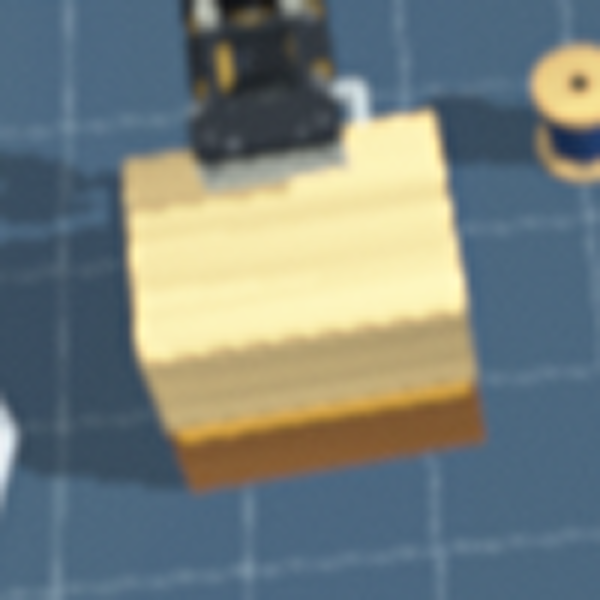

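Run:
```python
from h import *
d=np.load('pics/s10_d.npy'); m=bot.camera_model('scene'); M=R.from_euler('xyz',m['rotation']).as_matrix()
v,u=np.mgrid[170:240,220:295]; D=d[170:240,220:295]
P=(np.stack([(u-m['cx'])/m['fx'],(v-m['cy'])/m['fy'],np.ones(u.shape)],-1)*D[...,None]).reshape(-1,3)@M.T+m['position']
H=np.array([604.4,-150.2,70]);ex=np.array([.9973,.0735,0]);ey=np.array([-.0735,.9973,0])
L=np.stack([(P-H)@ex,(P-H)@ey,P[:,2]],1)
for a in range(-115,5,10):
    s=(abs(L[:,0]-a)<6)&(L[:,1]>30)&(L[:,1]<75)&(L[:,2]<165)&(L[:,2]>125); print(a,np.median(L[s,2]).round(1),s.sum())
```

```text
-115 145.3 34
-105 144.8 40
-95 144.8 39
-85 145.2 49
-75 144.5 49
-65 145.0 47
-55 144.9 49
-45 145.1 51
-35 145.0 49
-25 145.5 47
-15 144.8 54
-5 143.5 85
```

```bash
python3 -m handwheel '[[[0,0,0,0],[0,0,0,0],[0,0,0,0],[0,0,0,0]]]' 0.25; python3 -m handwheel '[[[-0.3,0,0,0],[-0.6,0,0,0],[-1,0,0,0],[-1.5,0,0,0],[-2,0,0,0],[-3,0,0,0],[-3,0,0,0],[-2,0,0,0]]]'; python3 -m handwheel '[[[0,-2,0,0],[0,-2,0,0],[0,0,0,0],[0,0,0,0]]]'
python3 - <<'E'
from h import *
go()
cap('scene','s11');cap('top','t11')
p=cv2.imread('pics/s11.png');cv2.imwrite('pics/z11.png',cv2.resize(p[130:260,200:400],None,fx=4,fy=4,interpolation=cv2.INTER_CUBIC))
E
```

```text
time: 21.2
tool_pos: [445.3, -162.7, 103.5]
tcp_rot: [0.714, 1.569, -0.78]
contact_force: [-0.9, -0.3, -0.3]
grip_width: 22.7
time: 21.87
tool_pos: [445.5, -162.5, 240.7]
tcp_rot: [0.931, 1.567, -0.562]
contact_force: [0.8, -0.4, 0.1]
grip_width: 23.0
time: 22.2
tool_pos: [404.8, -165.3, 238.2]
tcp_rot: [0.906, 1.569, -0.589]
contact_force: [0.5, 1.1, 0.2]
grip_width: 23.1
t 22.2 pos [ 404.8 -165.3  238.2] xaxis [ 0.001 -0.001 -1.   ] jaw deg 4.36 grip 23.1 F [0.5 1.1 0.2] q1,q6 [-0.56 -0.64]
```

View pics/z11.png

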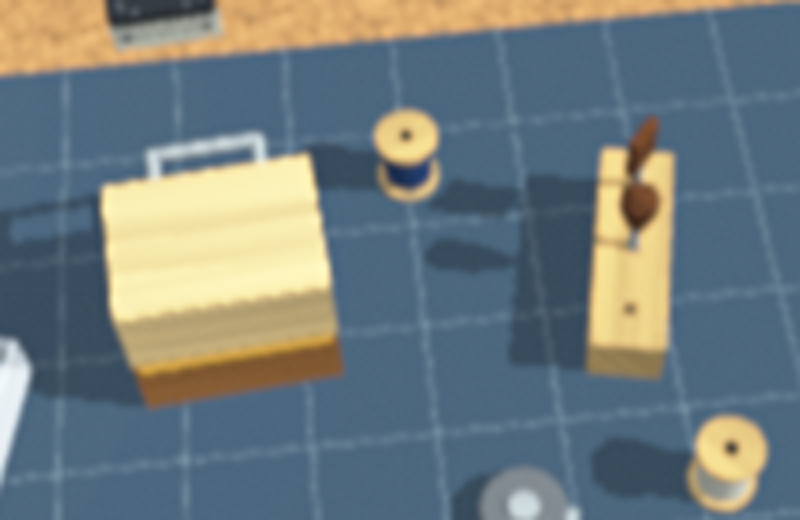

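Run:
```python
from h import *
d=np.load('pics/s11_d.npy'); m=bot.camera_model('scene'); M=R.from_euler('xyz',m['rotation']).as_matrix()
v,u=np.mgrid[170:240,220:295]; D=d[170:240,220:295]
P=(np.stack([(u-m['cx'])/m['fx'],(v-m['cy'])/m['fy'],np.ones(u.shape)],-1)*D[...,None]).reshape(-1,3)@M.T+m['position']
H=np.array([604.4,-150.2,70]);ex=np.array([.9973,.0735,0]);ey=np.array([-.0735,.9973,0])
L=np.stack([(P-H)@ex,(P-H)@ey,P[:,2]],1)
for a in range(-115,5,20):
    s=(abs(L[:,0]-a)<6)&(L[:,1]>-75)&(L[:,1]<75)&(L[:,2]<165)&(L[:,2]>125); print(a,np.median(L[s,2]).round(1),s.sum())
```

```text
-115 145.0 127
-95 145.0 154
-75 145.2 157
-55 145.2 177
-35 145.1 171
-15 145.0 176
```

The hood is shut, its bar at zoom (205,150). The socket at (630,308) is empty, the other tools and spools are where they were, and the gripper is clear.

```bash
python3 -c "
from plant import bot
print(bot.close_job())"
```

```text
the job is handed in; nothing more can be done
None
```

The pin wand is in the vial and the case's hood is shut; I handed the job in at about 22 s of the 61 s allowed.

- **Wand:** I took it from the far socket and guided it down in steps until I felt contact. That came with the TCP at 90.7 mm and about 6 N, which is where the grip should meet the rim. The picture after release showed it upright on the vial.
- **Hood:** I lowered it by its bar along the hinge arc, with readings of 8 N or less after each step. I pressed in small steps until it stopped, at about 8 N. After release, its top measured level at 145 mm across its depth, against 144 mm expected.
- **Last picture:** The gripper was clear. The awl, turner and spools in view had not visibly moved; I did not look closely at the scissors, tub, tape and jar, which the arm was never near.
- **Small disagreements:** The two cameras differed by about 2 mm in y. The gripper read 9 mm on the 10 mm bar. Neither caused trouble.
- **Not seen:** The wand cannot be seen under the shut hood, so its final seating rests on the earlier contact force and picture.

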